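# Seat the notched press die in its keyed holder by feel and turn it to the stop

## Robot

A 7-joint arm with a two-finger parallel gripper is mounted at the origin on a cart in front of the work surface, level with it; the furniture and walls round the work are solid. World frame = base frame: x ahead of the robot, y to its left, z up, the work surface at z = 0. Lengths are in m, angles in rad, forces in N, time in s.
With the tool pointing down it reaches from about 0.4 to 0.75 m from the base axis. Payload 19.5 kg.
Tool frame: the origin (TCP) lies on the centre line of the jaws, within the pads' length; the fingertips stand 22 mm ahead of it and the grasp point (between the pads) lies 3 mm ahead of it; y points along the fingers, x is the direction in which the jaws open and shut, and the axes are right-handed (so a half turn about y gives the same grasp; the last joint's range is limited). The gripper opens to 85 mm and grips with 20 to 120 N. Pads are 22 mm wide; open, the fingers measure 114 mm over their backs; the gripper's body (76 mm by 85 mm) begins 54 mm behind the grasp point. The pads swing forward as they close: fully open they stand 13 mm farther back than shut.
Start: joints at [1.107, 0.707, -0.028, 1.485, 0.022, 0.951, -0.075], TCP at [0.235, -0.525, 0.253] pointing down, gripper open.
Joint ranges: [-2.71, 2.71], [-0.32, 2.16], [-1.57, 1.52], [0, 2.45], [-1.46, 4.6], [0, 2.02], [-2.83, 2.83]. Speed limits (rad/s): [1.89, 1.89, 2.57, 2.57, 3.01, 3.01, 3.01].

## Interface

Orientations are given as a 3x3 rotation matrix whose columns are the frame's x, y, z axes.
In Python, from rig import robot gives the robot as it stands.
- The arm moves only by the tool servo_tool, never from a script. Its argument "motion" is a list of rows, each a list of 6 numbers: the shift along the world's x, y, z in cm, then the turn, a rotation vector about the world's x, y, z in rad. A call has exactly 8 rows; each row shifts and turns the commanded pose from where the row before left it; what a row does not reach is not made up. A row lasts 1/12 s, in which the tool goes at most 41.7 mm and 7.16 degrees, less where a joint would pass 70% of its speed; a pose out of reach is approached as far as the arm can. A call with a gripper value outside its range is refused whole. "gripper" is the closure in counts, from 0 (fully open) to 255 (shut), set as the call begins (left out, the last holds). The fingers move at their own pace and stop on an object; "force" is the grip in N (left out, the last holds). Time passes only in rows, so rows that do not move let the fingers close, or fill a call up. It gives the time, the measured TCP pose, the force and the opening at its end, in the units of the state.
- robot.get_state(): the state, without advancing time (a new reading comes with each control period).
- robot.camera(name): name is "scene" or "top"; returns (picture, depth): 384x512x3 uint8, red, green, blue; 384x512 float32, m along the optical axis (not along the pixel's ray), 0 where there is no reading.
- robot.camera_info(name): a dict with "camera_matrix" (3x3 intrinsics, pixels), "R" (3x3) and "t" (3): a world point X has camera coordinates R X + t. Camera axes: x right, y down, z forward; pixel columns grow to the right and rows downward; lengths in m; the calibration is good to about 2 mm. A picture is of the moment at which its call begins. camera_info takes no time and is no camera call.
- robot.job_done(): hands the job in, once; it reports no verdict.
The state is a dict: "t": time; "joint_pos": joint angles; "joint_velocities": joint speeds; "tau": joint torques, N m; "tcp_pos": TCP position; "tcp_rot": TCP orientation; "force": force on the tool from outside, world axes, zero at the start; "torque": the same for the moment, N m; "width": finger opening in m.
Only numpy, scipy, OpenCV 4.12 (cv2) and the standard library are available. Lean on these libraries where they do the work, as an engineer would, in place of code of your own. Each camera call takes 0.05 s, during which the arm holds its last target. There are 200 camera calls.

## Task

Set the wooden press die up in the round die holder: lower it into the mouth and, pressing only lightly, turn it until its three notches find the holder's sprung lugs, then push it gently fully home. Only once it is fully home, turn it clockwise (seen from above) to the stop, let go and leave it sitting flat there. Leave the tape and the small glaze tile where they are.

Things in the scene. Friction and masses are not known exactly. Their poses are not given: they have to be found in the camera images.
- die: loose wooden press die, 0.2 kg, flat on the table. Origin: centre of its underside, z up. Disc 60 mm across, 14 thick, rim cut by three through notches 10.5 mm wide, in to 22.5 mm from the axis, centred 0, 100 and 220 deg counterclockwise from its x. Grip bar on top: 46 mm along x, 16 mm along y, from 14 to 62 mm above the underside, dark dot at its +x end.
- holder: fixed die holder. Origin: on its axis at table height, z up; x points to a dark index line on its board. Round plywood board 124 mm across, 12 high; on it a round aluminium housing 87 mm across, rim 32 mm above the table. Bore 64 mm across, flared at the rim. With the die home and turned clockwise to the stop, the die's x axis lies along the holder's x, within 2 deg.
- holder_floor (a point): centre of the floor of the holder's bore, 14 mm above the table, axes as the holder's. The die's underside rests here when fully home. A die that does not match the lugs is held up 5 to 10 mm above it.
- holder_lugs (a point): on the holder's axis at the height of the tops of its three lugs, 10 mm above the bore floor (lugs 7.5 mm wide, from the wall in to 25.5 mm from the axis, spaced like the die's notches: one fit only). They are sprung: give way down 5 mm (1.5 N at first, 5.5 N at 5 mm, then solid) and spring up into the notches when these match, so that the push on the die vanishes.
- holder_index (a point): the index line on the holder's board, 53 mm from the axis along its x, 12 mm up. The three lugs are one ring that turns stiffly (0.25 N m) clockwise to a stop; hard pressing drags it. Its angle at the start is not reported: the fit comes with the die's x axis somewhere between 24 and 90 deg counterclockwise of the holder's x axis, with about 3 deg of play either way.
- tape: roll of masking tape lying flat, 96 mm across, 25 mm high; origin at the centre of its underside; a bystander
- glaze_tile: flat fired glaze test tile, 34x50x8 mm; origin at the centre of its underside; a bystander
Mind the look-alikes: they are no part of the job. What is shaped like the die but pink or purple is not meant.

How it is judged:
By the outcome, as a careful person would: the job done as asked, in the order asked, and still so for the second after the job is handed in, with the robot touching nothing.
It also fails if it takes over 72 s, if anything falls off the work surface, if the arm or the gripper's body presses on something with over 40 N, if the wrist force passes 120 N, or if a joint passes its speed limit or range.

## Working session

There is one attempt and no reset: what is moved stays moved. The work goes in short steps, Python scripts to look and compute and a tool call to move; the robot and the scene stay as the last step left them, time stands still between calls to the robot, and variables do not carry over. Pictures are saved under pics/ and viewed, about 8 in all and at most 12, crops included, and the job is handed in when it is done.

Besides the shell and the picture viewer there is one more tool, called as name([rows], argument=value, ...), one row to a line, values as JSON. servo_tool: Moves the arm, as the interface text tells. Its arguments: {"type":"object","properties":{"motion":{"type":"array","items":{"type":"array","items":{"type":"number"}}},"gripper":{"type":"number"},"force":{"type":"number"}},"required":["motion"]}

```bash
mkdir -p pics; cat > h.py <<'E'
import numpy as np, cv2
from rig import robot
def snap(n):
    im,d=robot.camera(n); np.savez(f'{n}.npz',im=im,d=d); return im,d
def world(n,u,v,z):
    c=robot.camera_info(n);K=np.array(c['camera_matrix']);R=np.array(c['R']);t=np.array(c['t'])
    r=R.T@np.linalg.solve(K,[u,v,1.]);o=-R.T@t
    return o+r*(z-o[2])/r[2]
def pix(n,X):
    c=robot.camera_info(n);p=np.array(c['camera_matrix'])@(np.array(c['R'])@np.array(X)+np.array(c['t']));return p[:2]/p[2]
E
python3 - <<'E'
from h import *
s=robot.get_state();print(s['tcp_pos'],s['tcp_rot'],s['width'],s['t'])
a,_=snap('top');b,_=snap('scene')
for n in('top','scene'):
    c=robot.camera_info(n);print(n,-np.array(c['R']).T@c['t'],c['R'])
cv2.imwrite('pics/top.png',cv2.resize(a,(800,600),interpolation=cv2.INTER_CUBIC)[...,::-1])
cv2.imwrite('pics/scene.png',cv2.resize(b,(800,600),interpolation=cv2.INTER_CUBIC)[...,::-1])
E
```

```text
[ 0.23530159 -0.52440073  0.25287109] [[ 4.09343582e-01 -4.30869111e-04  9.12380209e-01]
 [-9.12379719e-01  9.46117864e-04  4.09343809e-01]
 [-1.03959282e-03 -9.99999460e-01 -5.82896273e-06]] 0.08510571994065796 0.0
top [ 0.38256911 -0.00726369  0.87507231] [[-0.01198228 -0.99987819  0.01000193]
 [-0.98145531  0.00984652 -0.19143804]
 [ 0.19131623 -0.01211031 -0.98145374]]
scene [0.08710315 0.27950567 0.72398735] [[-0.50187098 -0.86476189  0.01767471]
 [-0.68184872  0.38297797 -0.62322565]
 [ 0.53217276 -0.32483034 -0.78184231]]
```

View pics/top.png

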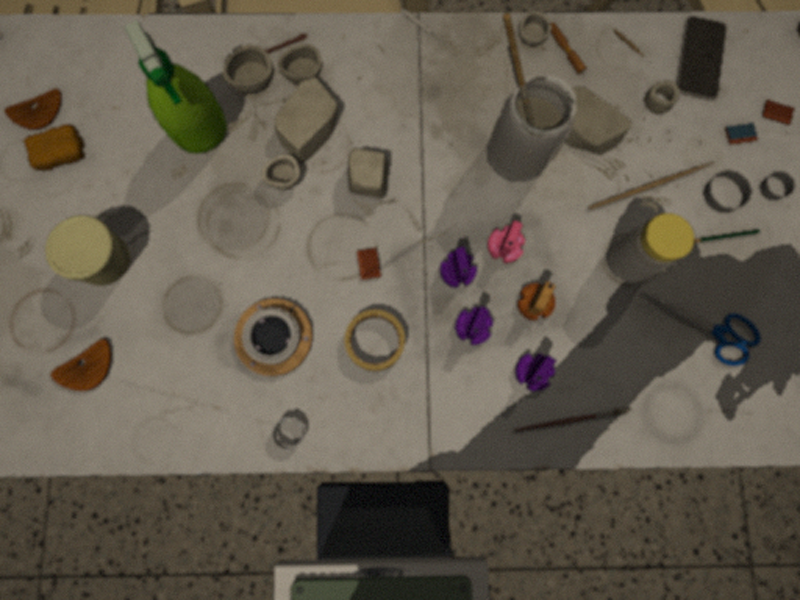

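View pics/scene.png

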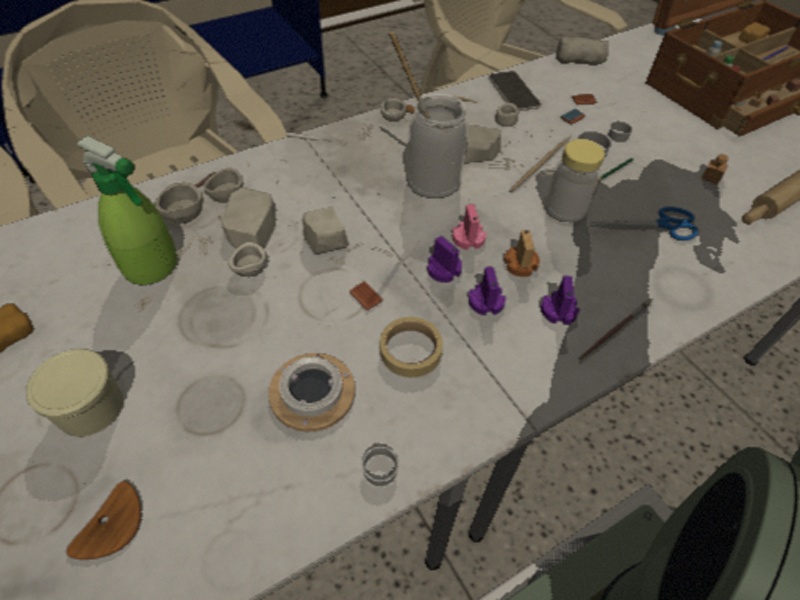

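The wooden die is at about (537,300) in the top picture, between the purple and pink ones. The holder is at (272,337), with the tape and tile to its right. Next I'll enlarge both.

```bash
python3 - <<'E'
from h import *
t=np.load('top.npz')['im'];s=np.load('scene.npz')['im']
f=lambda im,u,v,r,k:cv2.resize(im[v-r:v+r,u-r:u+r],None,fx=k,fy=k,interpolation=cv2.INTER_CUBIC)
a=np.hstack([f(t,343,191,20,10),f(t,174,215,32,6.25)])
b=np.hstack([f(s,334,162,20,10),f(s,200,250,32,6.25)])
m=np.clip(np.vstack([a,b])*1.4,0,255).astype(np.uint8)
cv2.imwrite('pics/crop1.png',cv2.resize(m,(600,600))[...,::-1] if 0 else cv2.resize(m,(600,600))[...,::-1]);print(m.shape)
E
```

```text
(800, 800, 3)
```

View pics/crop1.png

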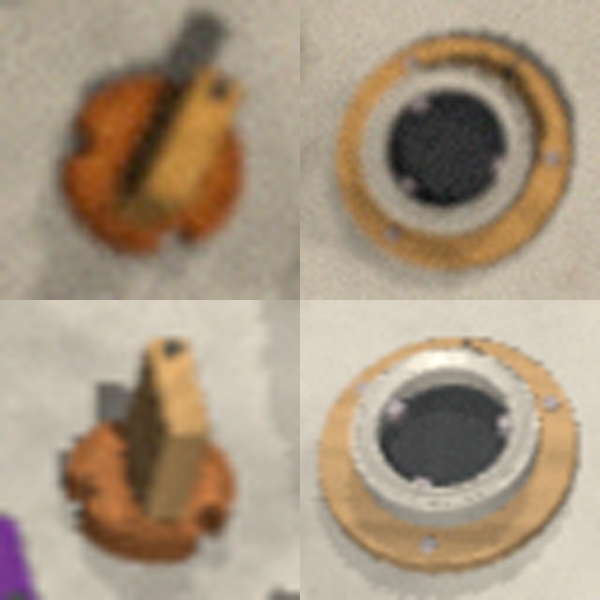

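```bash
python3 - <<'E'
from h import *
d=lambda u,v:(323+u/7.5-.5,171+v/7.5-.5)
h=lambda u,v:(142+(u-300)/4.6875-.5,183+v/4.6875-.5)
ds=lambda u,v:(314+u/7.5-.5,142+(v-300)/7.5-.5)
hs=lambda u,v:(168+(u-300)/4.6875-.5,218+(v-300)/4.6875-.5)
W=lambda n,p,z:world(n,*p,z)[:2].round(4)
print('die top poly',[W('top',d(*p),.062) for p in[(205,68),(243,92),(185,210),(145,192)]])
print('dot',W('top',d(220,90),.062),'scene dot',W('scene',ds(172,349),.062))
print('scene bar top',[W('scene',ds(*p),.062) for p in[(152,340),(187,342),(208,432),(163,437)]])
print('disc',W('top',d(152,162),.014), 'scene', W('scene',ds(150,485),.014))
print('notches',[W('top',d(*p),.014) for p in[(82,140),(180,235)]],[W('scene',ds(*p),.014) for p in[(88,490),(212,515)]])
print('holder rim',W('top',h(446,150),.032),'bore',W('top',h(448,149),.030))
b=W('top',h(455,151),.012);print('board',b,'scene',W('scene',hs(449,455),.012),'rim',W('scene',hs(448,430),.032))
print('lugs',[W('top',h(*p),.024) for p in[(420,104),(500,162),(408,184)]],[W('scene',hs(*p),.024) for p in[(397,408),(506,423),(424,484)]])
print('idx',W('scene',hs(470,345),.012), pix('top',[*W('scene',hs(470,345),.012),.012]))
# colour circle for tape
print('tape',W('top',(375*.64,339*.64),.025))
# depth-based holder rim
for n in('top',):
    D=np.load(n+'.npz')['d'];c=robot.camera_info(n);K=np.array(c['camera_matrix']);R=np.array(c['R']);t=np.array(c['t'])
    vv,uu=np.mgrid[:384,:512];P=np.stack([uu,vv,np.ones_like(uu)],-1)@np.linalg.inv(K).T*D[...,None];X=(P-t)@R
    for nm,(u,v),r,z0,z1 in[('rim',(173,215),22,.026,.04),('bar',(343,190),20,.055,.07),('disc',(343,190),20,.008,.02)]:
        m=np.zeros(D.shape,bool);m[v-r:v+r,u-r:u+r]=1;m&=(X[...,2]>z0)&(X[...,2]<z1);Q=X[m];
        (cx,cy),rr=cv2.minEnclosingCircle(Q[:,:2].astype(np.float32));print(nm,len(Q),Q.mean(0).round(4),cx,cy,rr, cv2.minAreaRect(Q[:,:2].astype(np.float32)*1000))
E
```

```text
die top poly [array([ 0.5637, -0.2578]), array([ 0.5558, -0.2694]), array([ 0.518 , -0.2484]), array([ 0.5239, -0.2362])]
dot [ 0.5565 -0.2621] scene dot [ 0.5556 -0.2611]
scene bar top [array([ 0.5626, -0.2578]), array([ 0.5558, -0.2679]), array([ 0.5179, -0.2467]), array([ 0.5236, -0.2318])]
disc [ 0.5424 -0.2527] scene [ 0.5387 -0.2499]
notches [array([ 0.5501, -0.2296]), array([ 0.5176, -0.2604])] [array([ 0.5477, -0.229 ]), array([ 0.5164, -0.2602])]
holder rim [0.4882 0.1678] bore [0.4889 0.1672]
board [0.4901 0.1672] scene [0.4839 0.1709] rim [0.485  0.1687]
lugs [array([0.5135, 0.1837]), array([0.4826, 0.1413]), array([0.4717, 0.1885])] [array([0.5125, 0.1835]), array([0.4795, 0.142 ]), array([0.4691, 0.1891])]
idx [0.5352 0.1355] [187.80271589 196.60872234]
tape [0.4813 0.0054]
rim 491 [0.4898 0.1674 0.0308] 0.4906148314476013 0.16751378774642944 0.043956052511930466 ((490.3103332519531, 167.3570556640625), (86.049072265625, 86.32284545898438), 36.83975601196289)
bar 130 [ 0.5416 -0.2532  0.0618] 0.5415076017379761 -0.2541954219341278 0.02288040891289711 ((541.6358642578125, -254.27427673339844), (16.467100143432617, 44.16984558105469), 61.751617431640625)
disc 267 [ 0.5409 -0.2505  0.0145] 0.5417715311050415 -0.25417909026145935 0.03057054989039898 ((540.6830444335938, -253.1578369140625), (59.01023864746094, 56.18479919433594), 53.48056411743164)
```

servo_tool([
  [2,1.8,0,0,0,0.12],
  [2,1.8,0,0,0,0.12],
  [2,1.8,0,0,0,0.12],
  [2,1.8,0,0,0,0.12],
  [2,1.8,-0.5,0,0,0.12],
  [2,1.8,-0.5,0,0,0.12],
  [2,1.8,-0.5,0,0,0.12],
  [2,1.8,-0.5,0,0,0.12],
], gripper=130, force=60)

```text
t: 0.77
tcp_pos: [0.3961, -0.3795, 0.2329]
tcp_rot: [[0.983, -0.0, 0.182], [-0.182, 0.0, 0.983], [-0.0, -1.0, 0.0]]
force: [0.2, -1.2, 0.2]
width: 0.0422
```

servo_tool([
  [2,1.8,-0.5,0,0,0.12],
  [2,1.8,-0.5,0,0,0.12],
  [2,1.8,-0.5,0,0,0.12],
  [2,1.8,-0.5,0,0,0.12],
  [2,1.8,-0.5,0,0,0.12],
  [2,1.8,-0.5,0,0,0.12],
  [2,1.8,-0.5,0,0,0.12],
  [0,0,0,0,0,0.12],
])

```text
t: 1.43
tcp_pos: [0.5383, -0.2498, 0.1972]
tcp_rot: [[0.709, 0.001, -0.705], [0.705, 0.003, 0.709], [0.002, -1.0, 0.002]]
force: [-1.1, 1.3, 0.1]
width: 0.0417
```

```bash
cat >> h.py <<'E'
def st():
    s=robot.get_state();p=np.array(s['tcp_pos']);R=np.array(s['tcp_rot'])
    print('t',round(s['t'],2),'p',p.round(4),'yaw',np.degrees(np.arctan2(R[1,0],R[0,0])).round(2),'down',R[:,1].round(3),'F',np.round(s['force'],2),'T',np.round(s['torque'],3),'w',round(s['width'],4),'j',np.round(s['joint_pos'],2))
    return p,R
E
python3 -c "
from h import *
st()"
```

```text
t 1.43 p [ 0.5383 -0.2498  0.1972] yaw 44.81 down [ 0.001  0.003 -1.   ] F [-1.09  1.3   0.12] T [ 0.072  0.041 -0.023] w 0.0417 j [ 0.63  0.84 -0.51  1.48  0.46  0.95  0.77]
```

servo_tool([
  [0.15,-0.2,-1,0,0,0.1],
  [0.15,-0.2,-1,0,0,0.1],
  [0,0,-1.5,0,0,0.09],
  [0,0,-1.5,0,0,0],
  [0,0,-1.5,0,0,0],
  [0,0,-1,0,0,0],
  [0,0,0,0,0,0],
  [0,0,0,0,0,0],
])

```text
t: 2.1
tcp_pos: [0.5384, -0.2585, 0.1233]
tcp_rot: [[0.488, -0.0, -0.873], [0.873, 0.0, 0.488], [-0.0, -1.0, 0.0]]
force: [0.2, -0.8, 0.5]
width: 0.042
```

```bash
python3 - <<'E'
from h import *
st()
a,_=snap('top');b,_=snap('scene')
f=lambda im,u,v,r:cv2.resize(im[v-r:v+r,u-r:u+r],(390,390),interpolation=cv2.INTER_CUBIC)
m=np.hstack([f(a,343,191,32),f(b,334,162,32)])
cv2.imwrite('pics/pre.png',np.clip(m*1.4,0,255).astype(np.uint8)[...,::-1])
E
```

```text
t 2.1 p [ 0.5384 -0.2585  0.1233] yaw 60.79 down [-0.  0. -1.] F [ 0.17 -0.79  0.52] T [0.006 0.027 0.044] w 0.042 j [ 0.65  0.95 -0.54  1.53  0.6   0.83  0.95]
```

View pics/pre.png

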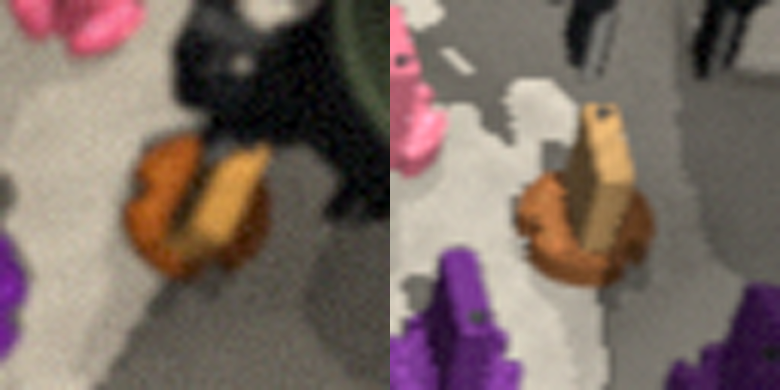

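The open jaws straddle the bar, which lies at about (215,200) on the left and (605,150) on the right. I'll correct by 3 and 5 mm, go down, and grip.

servo_tool([
  [0.3,0.5,-0.6,0,0,0.01],
  [0,0,-1,0,0,0],
  [0,0,-1,0,0,0],
  [0,0,-1,0,0,0],
  [0,0,-1,0,0,0],
  [0,0,-1,0,0,0],
  [0,0,-1,0,0,0],
  [0,0,-1,0,0,0],
])

```text
t: 2.87
tcp_pos: [0.5413, -0.2536, 0.0461]
tcp_rot: [[0.479, -0.0, -0.878], [0.878, 0.0, 0.479], [-0.0, -1.0, 0.0]]
force: [-0.5, 0.3, -1.2]
width: 0.0413
```

servo_tool([
  [0,0,0,0,0,0],
  [0,0,0,0,0,0],
  [0,0,0,0,0,0],
  [0,0,0,0,0,0],
  [0,0,0,0,0,0],
  [0,0,0,0,0,0],
  [0,0,0,0,0,0],
  [0,0,0,0,0,0],
], gripper=255, force=60)

```text
t: 3.53
tcp_pos: [0.5414, -0.2536, 0.0474]
tcp_rot: [[0.479, 0.0, -0.878], [0.878, -0.0, 0.479], [-0.0, -1.0, -0.0]]
force: [-0.1, 0.9, -1.3]
width: 0.0155
```

```bash
python3 -c "
from h import *
st()"
```

```text
t 3.53 p [ 0.5414 -0.2536  0.0474] yaw 61.36 down [ 0. -0. -1.] F [-0.07  0.9  -1.26] T [-0.048  0.011  0.055] w 0.0155 j [ 0.61  1.06 -0.47  1.56  0.67  0.69  0.89]
```

servo_tool([
  [0,0,1,0,0,0],
  [0,0,1.5,0,0,0],
  [0,0,1.5,0,0,0],
  [0,0,1.5,0,0,0],
  [0,0,1.5,0,0,0],
  [0,0,1.5,0,0,0],
  [0,0,1.5,0,0,0],
  [-0.2,1,0,0,0,0.05],
])

```text
t: 4.2
tcp_pos: [0.5402, -0.2451, 0.1503]
tcp_rot: [[0.437, 0.004, -0.9], [0.9, -0.002, 0.437], [-0.001, -1.0, -0.004]]
force: [0.2, -0.9, -1.4]
width: 0.0155
```

servo_tool([
  [-0.3,2.2,0,0,0,0.05],
  [-0.3,2.7,0,0,0,0.05],
  [-0.3,2.7,0,0,0,0.05],
  [-0.3,2.7,0,0,0,0.05],
  [-0.3,2.7,0,0,0,0.05],
  [-0.3,2.7,0,0,0,0.05],
  [-0.3,2.7,0,0,0,0.05],
  [-0.3,2.7,0,0,0,0.05],
])

```text
t: 4.87
tcp_pos: [0.5146, -0.0308, 0.1473]
tcp_rot: [[0.045, -0.0, -0.999], [0.999, 0.0, 0.045], [0.0, -1.0, 0.0]]
force: [1.0, 0.7, -1.4]
width: 0.0155
```

servo_tool([
  [-0.3,2.7,0,0,0,0.05],
  [-0.3,2.7,0,0,0,0.05],
  [-0.3,2.7,0,0,0,0.05],
  [-0.3,2.7,0,0,0,0.05],
  [-0.3,2.7,0,0,0,0.05],
  [-0.3,2.7,0,0,0,0.05],
  [-0.3,2.5,0,0,0,0.05],
  [-0.3,1.3,0,0,0,0.05],
])

```text
t: 5.53
tcp_pos: [0.4902, 0.1708, 0.1475]
tcp_rot: [[-0.35, -0.0, -0.937], [0.937, 0.002, -0.35], [0.002, -1.0, -0.001]]
force: [0.0, 0.5, -2.2]
width: 0.0154
```

```bash
python3 -c "
from h import *
st()"
```

```text
t 5.53 p [0.4902 0.1708 0.1475] yaw 110.5 down [-0.     0.002 -1.   ] F [ 0.03  0.54 -2.19] T [0.04  0.047 0.084] w 0.0154 j [-0.04  0.86 -0.67  1.8   0.75  0.76  0.81]
```

servo_tool([
  [0,-0.3,-0.8,0,0,0.05],
  [0,0,-1,0,0,0.05],
  [0,0,-1,0,0,0],
  [0,0,-1,0,0,0],
  [0,0,-1,0,0,0],
  [0,0,-1,0,0,0],
  [0,0,0,0,0,0],
  [0,0,0,0,0,0],
])

```text
t: 6.2
tcp_pos: [0.4912, 0.1645, 0.0889]
tcp_rot: [[-0.435, -0.001, -0.9], [0.9, -0.0, -0.435], [-0.0, -1.0, 0.001]]
force: [-0.1, -0.3, -0.8]
width: 0.0149
```

```bash
python3 - <<'E'
from h import *
p,R=st()
a,_=snap('top');b,_=snap('scene')
f=lambda im,u,v,r:cv2.resize(im[v-r:v+r,u-r:u+r],(390,390),interpolation=cv2.INTER_CUBIC)
m=np.hstack([f(a,174,215,32),f(b,200,245,32)])
cv2.imwrite('pics/mouth.png',np.clip(m*1.4,0,255).astype(np.uint8)[...,::-1])
E
```

```text
t 6.2 p [0.4912 0.1645 0.0889] yaw 115.79 down [-0.001 -0.    -1.   ] F [-0.13 -0.27 -0.84] T [-0.025 -0.039  0.032] w 0.0149 j [-0.06  0.95 -0.61  1.84  0.88  0.65  0.8 ]
```

View pics/mouth.png

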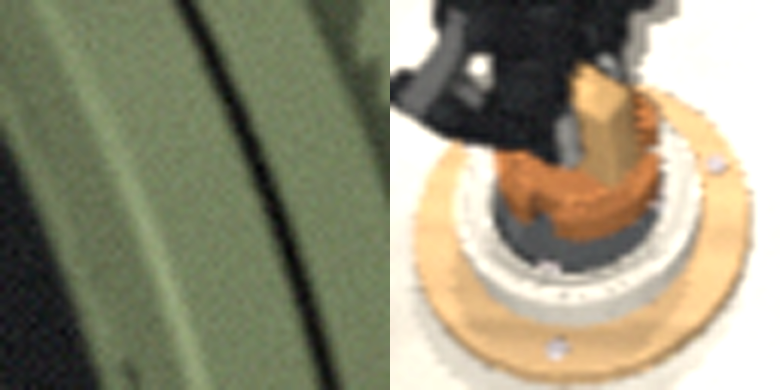

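servo_tool([
  [-0.1,0.28,0,0,0,0],
  [0,0,-0.2,0,0,0],
  [0,0,-0.3,0,0,0],
  [0,0,-0.3,0,0,0],
  [0,0,-0.3,0,0,0],
  [0,0,-0.2,0,0,0],
  [0,0,0,0,0,0],
  [0,0,0,0,0,0],
])

```text
t: 6.97
tcp_pos: [0.4903, 0.1672, 0.0761]
tcp_rot: [[-0.435, -0.0, -0.9], [0.9, -0.0, -0.435], [-0.0, -1.0, 0.0]]
force: [0.5, -0.0, -1.7]
width: 0.015
```

```bash
python3 - <<'E'
from h import *
p,R=st()
E
```

```text
t 6.97 p [0.4903 0.1672 0.0761] yaw 115.79 down [-0. -0. -1.] F [ 0.5  -0.03 -1.68] T [-0.032  0.006  0.034] w 0.015 j [-0.08  0.97 -0.59  1.85  0.91  0.62  0.77]
```

servo_tool([
  [0,0,-0.1,0,0,0],
  [0,0,-0.1,0,0,0],
  [0,0,-0.1,0,0,0],
  [0,0,-0.1,0,0,0],
  [0,0,-0.1,0,0,0],
  [0,0,0,0,0,0],
  [0,0,0,0,0,0],
  [0,0,0,0,0,0],
])

```text
t: 7.63
tcp_pos: [0.4904, 0.1673, 0.0713]
tcp_rot: [[-0.435, 0.0, -0.9], [0.9, -0.0, -0.435], [-0.0, -1.0, -0.0]]
force: [0.8, 0.0, -1.0]
width: 0.0153
```

```bash
python3 - <<'E'
from h import *
p,R=st()
E
```

```text
t 7.63 p [0.4904 0.1673 0.0713] yaw 115.79 down [ 0. -0. -1.] F [ 0.77  0.04 -1.02] T [-0.014 -0.017  0.023] w 0.0153 j [-0.08  0.97 -0.58  1.85  0.92  0.61  0.77]
```

servo_tool([
  [0,0,-0.05,0,0,0],
  [0,0,-0.05,0,0,0],
  [0,0,-0.05,0,0,0],
  [0,0,-0.05,0,0,0],
  [0,0,0,0,0,0],
  [0,0,0,0,0,0],
  [0,0,0,0,0,0],
  [0,0,0,0,0,0],
])

```text
t: 8.3
tcp_pos: [0.4904, 0.1673, 0.0693]
tcp_rot: [[-0.435, 0.0, -0.9], [0.9, 0.0, -0.435], [-0.0, -1.0, -0.0]]
force: [-0.9, 0.5, 0.3]
width: 0.0154
```

```bash
python3 - <<'E'
from h import *
p,R=st()
E
```

```text
t 8.3 p [0.4904 0.1673 0.0693] yaw 115.79 down [ 0.  0. -1.] F [-0.85  0.47  0.33] T [ 0.042 -0.024  0.016] w 0.0154 j [-0.09  0.98 -0.58  1.85  0.92  0.61  0.76]
```

servo_tool([
  [0,0,-0.05,0,0,0],
  [0,0,-0.05,0,0,0],
  [0,0,0,0,0,0],
  [0,0,0,0,0,0],
  [0,0,0,0,0,0],
  [0,0,0,0,0,0],
  [0,0,0,0,0,0],
  [0,0,0,0,0,0],
])

```text
t: 8.97
tcp_pos: [0.4904, 0.1673, 0.0683]
tcp_rot: [[-0.435, 0.0, -0.9], [0.9, -0.0, -0.435], [-0.0, -1.0, -0.0]]
force: [-0.0, 0.4, 1.4]
width: 0.0156
```

servo_tool([
  [0,0,0,0,0,0.01],
  [0,0,0,0,0,0.01],
  [0,0,0,0,0,0.01],
  [0,0,0,0,0,0.01],
  [0,0,0,0,0,0],
  [0,0,0,0,0,0],
  [0,0,0,0,0,0],
  [0,0,0,0,0,0],
])

```text
t: 9.63
tcp_pos: [0.4904, 0.1672, 0.0683]
tcp_rot: [[-0.471, 0.0, -0.882], [0.882, -0.0, -0.471], [-0.0, -1.0, 0.0]]
force: [-0.1, -1.1, 0.2]
width: 0.0152
```

servo_tool([
  [0,0,0,0,0,0.01],
  [0,0,0,0,0,0.01],
  [0,0,0,0,0,0.01],
  [0,0,0,0,0,0.01],
  [0,0,0,0,0,0],
  [0,0,0,0,0,0],
  [0,0,0,0,0,0],
  [0,0,0,0,0,0],
])

```text
t: 10.3
tcp_pos: [0.4904, 0.1673, 0.0683]
tcp_rot: [[-0.506, -0.0, -0.863], [0.863, -0.0, -0.506], [-0.0, -1.0, 0.0]]
force: [0.8, -0.2, 1.8]
width: 0.0151
```

```bash
python3 - <<'E'
from h import *
p,R=st()
E
```

```text
t 10.3 p [0.4904 0.1673 0.0683] yaw 120.37 down [-0. -0. -1.] F [ 0.75 -0.15  1.79] T [-0.11  -0.122 -0.056] w 0.0151 j [-0.08  0.98 -0.6   1.85  0.94  0.62  0.82]
```

servo_tool([
  [0,0,0,0,0,0.01],
  [0,0,0,0,0,0.01],
  [0,0,0,0,0,0.01],
  [0,0,0,0,0,0],
  [0,0,0,0,0,0],
  [0,0,0,0,0,0],
  [0,0,0,0,0,0],
  [0,0,0,0,0,0],
])

```text
t: 10.97
tcp_pos: [0.4903, 0.1673, 0.0682]
tcp_rot: [[-0.531, -0.0, -0.847], [0.847, -0.0, -0.531], [0.0, -1.0, 0.0]]
force: [-0.5, 1.4, -2.3]
width: 0.0153
```

servo_tool([
  [0,0,0,0,0,0.01],
  [0,0,0,0,0,0.01],
  [0,0,0,0,0,0.01],
  [0,0,0,0,0,0],
  [0,0,0,0,0,0],
  [0,0,0,0,0,0],
  [0,0,0,0,0,0],
  [0,0,0,0,0,0],
])

```text
t: 11.63
tcp_pos: [0.4903, 0.1673, 0.0683]
tcp_rot: [[-0.557, -0.0, -0.831], [0.831, 0.0, -0.557], [0.0, -1.0, 0.0]]
force: [-3.9, 0.6, -1.8]
width: 0.0155
```

```bash
python3 - <<'E'
from h import *
p,R=st()
E
```

```text
t 11.63 p [0.4903 0.1673 0.0683] yaw 123.82 down [-0.  0. -1.] F [-3.89  0.63 -1.83] T [ 0.54   0.891 -0.103] w 0.0155 j [-0.07  0.99 -0.61  1.85  0.95  0.63  0.87]
```

The push vanished at tool yaw 122 deg, so the notches match. A side force shows at 123.8 deg, so I'll back off a little and check before pushing home.

servo_tool([
  [0,0,0,0,0,-0.01],
  [0,0,0,0,0,-0.01],
  [0,0,0,0,0,0],
  [0,0,0,0,0,0],
  [0,0,0,0,0,0],
  [0,0,0,0,0,0],
  [0,0,0,0,0,0],
  [0,0,0,0,0,0],
])

```text
t: 12.3
tcp_pos: [0.4905, 0.1672, 0.0683]
tcp_rot: [[-0.54, 0.0, -0.842], [0.842, -0.0, -0.54], [-0.0, -1.0, -0.0]]
force: [-1.3, 0.7, -1.5]
width: 0.0151
```

```bash
python3 - <<'E'
from h import *
p,R=st()
E
```

```text
t 12.3 p [0.4905 0.1672 0.0683] yaw 122.67 down [ 0. -0. -1.] F [-1.31  0.73 -1.53] T [ 0.224  0.384 -0.095] w 0.0151 j [-0.07  0.99 -0.61  1.85  0.95  0.63  0.86]
```

servo_tool([
  [0,0,-0.1,0,0,0],
  [0,0,-0.1,0,0,0],
  [0,0,-0.1,0,0,0],
  [0,0,0,0,0,0],
  [0,0,0,0,0,0],
  [0,0,0,0,0,0],
  [0,0,0,0,0,0],
  [0,0,0,0,0,0],
])

```text
t: 12.97
tcp_pos: [0.4904, 0.1672, 0.0653]
tcp_rot: [[-0.54, -0.0, -0.842], [0.842, -0.0, -0.54], [-0.0, -1.0, 0.0]]
force: [-0.8, -0.4, -3.5]
width: 0.0152
```

```bash
python3 - <<'E'
from h import *
p,R=st()
E
```

```text
t 12.97 p [0.4904 0.1672 0.0653] yaw 122.67 down [-0. -0. -1.] F [-0.76 -0.41 -3.52] T [ 0.112  0.336 -0.02 ] w 0.0152 j [-0.07  0.99 -0.6   1.85  0.95  0.62  0.85]
```

servo_tool([
  [0,0,-0.1,0,0,0],
  [0,0,-0.1,0,0,0],
  [0,0,-0.1,0,0,0],
  [0,0,0,0,0,0],
  [0,0,0,0,0,0],
  [0,0,0,0,0,0],
  [0,0,0,0,0,0],
  [0,0,0,0,0,0],
])

```text
t: 13.63
tcp_pos: [0.4904, 0.1672, 0.0623]
tcp_rot: [[-0.54, 0.0, -0.842], [0.842, -0.0, -0.54], [-0.0, -1.0, 0.0]]
force: [-1.9, 0.5, -2.9]
width: 0.0154
```

servo_tool([
  [0,0,-0.05,0,0,0],
  [0,0,-0.03,0,0,0],
  [0,0,0,0,0,0],
  [0,0,0,0,0,0],
  [0,0,0,0,0,0],
  [0,0,0,0,0,0],
  [0,0,0,0,0,0],
  [0,0,0,0,0,0],
])

```text
t: 14.3
tcp_pos: [0.4904, 0.1672, 0.0615]
tcp_rot: [[-0.54, 0.0, -0.842], [0.842, -0.0, -0.54], [-0.0, -1.0, -0.0]]
force: [-0.8, 0.9, -1.3]
width: 0.0157
```

```bash
python3 - <<'E'
from h import *
p,R=st()
E
```

```text
t 14.3 p [0.4904 0.1672 0.0615] yaw 122.67 down [ 0. -0. -1.] F [-0.81  0.91 -1.28] T [ 0.195  0.421 -0.046] w 0.0157 j [-0.08  1.   -0.6   1.85  0.96  0.61  0.85]
```

Push down to feel the floor, a little at a time.

servo_tool([
  [0,0,-0.03,0,0,0],
  [0,0,-0.02,0,0,0],
  [0,0,0,0,0,0],
  [0,0,0,0,0,0],
  [0,0,0,0,0,0],
  [0,0,0,0,0,0],
  [0,0,0,0,0,0],
  [0,0,0,0,0,0],
])

```text
t: 14.97
tcp_pos: [0.4904, 0.1673, 0.0611]
tcp_rot: [[-0.54, 0.0, -0.842], [0.842, -0.0, -0.54], [-0.0, -1.0, -0.0]]
force: [-2.6, 0.2, 5.9]
width: 0.0155
```

```bash
python3 - <<'E'
from h import *
p,R=st()
E
```

```text
t 14.97 p [0.4904 0.1673 0.0611] yaw 122.67 down [ 0. -0. -1.] F [-2.62  0.18  5.87] T [-0.059  0.754 -0.037] w 0.0155 j [-0.08  1.   -0.6   1.85  0.96  0.61  0.84]
```

The die is home: the floor was felt at an underside height of 13.7 mm with about 7 N. Next I'll ease off slightly and turn clockwise.

servo_tool([
  [0,0,0.02,0,0,-0.02],
  [0,0,0,0,0,-0.04],
  [0,0,0,0,0,-0.04],
  [0,0,0,0,0,-0.04],
  [0,0,0,0,0,-0.04],
  [0,0,0,0,0,-0.04],
  [0,0,0,0,0,-0.04],
  [0,0,0,0,0,-0.04],
])

```text
t: 15.63
tcp_pos: [0.4899, 0.1683, 0.0612]
tcp_rot: [[-0.266, -0.001, -0.964], [0.964, 0.002, -0.266], [0.002, -1.0, 0.0]]
force: [-6.4, 5.9, 1.6]
width: 0.0151
```

```bash
python3 - <<'E'
from h import *
p,R=st()
E
```

```text
t 15.63 p [0.4899 0.1683 0.0612] yaw 105.4 down [-0.001  0.002 -1.   ] F [-6.41  5.89  1.56] T [1.386 1.505 0.285] w 0.0151 j [-0.12  0.98 -0.52  1.85  0.89  0.56  0.6 ]
```

servo_tool([
  [-0.03,0.03,0,0,0,-0.04],
  [0,0,0,0,0,-0.04],
  [0,0,0,0,0,-0.04],
  [0,0,0,0,0,-0.04],
  [0,0,0,0,0,-0.04],
  [0,0,0,0,0,-0.04],
  [0,0,0,0,0,-0.04],
  [0,0,0,0,0,-0.04],
])

```text
t: 16.3
tcp_pos: [0.4898, 0.1684, 0.0612]
tcp_rot: [[0.051, -0.0, -0.999], [0.999, 0.001, 0.051], [0.001, -1.0, 0.0]]
force: [-4.6, 4.6, 0.6]
width: 0.0153
```

```bash
python3 - <<'E'
from h import *
p,R=st()
E
```

```text
t 16.3 p [0.4898 0.1684 0.0612] yaw 87.06 down [-0.     0.001 -1.   ] F [-4.62  4.64  0.6 ] T [1.148 1.151 0.282] w 0.0153 j [-0.16  0.97 -0.44  1.86  0.8   0.51  0.36]
```

servo_tool([
  [0,0,0,0,0,-0.04],
  [0,0,0,0,0,-0.04],
  [0,0,0,0,0,-0.04],
  [0,0,0,0,0,-0.04],
  [0,0,0,0,0,-0.04],
  [0,0,0,0,0,-0.04],
  [0,0,0,0,0,0],
  [0,0,0,0,0,0],
])

```text
t: 16.97
tcp_pos: [0.4898, 0.1684, 0.0612]
tcp_rot: [[0.286, -0.0, -0.958], [0.958, 0.001, 0.286], [0.001, -1.0, 0.0]]
force: [-4.7, 5.6, 1.2]
width: 0.0155
```

```bash
python3 - <<'E'
from h import *
p,R=st()
E
```

```text
t 16.97 p [0.4898 0.1684 0.0612] yaw 73.4 down [-0.     0.001 -1.   ] F [-4.66  5.58  1.17] T [1.131 1.131 0.111] w 0.0155 j [-0.19  0.96 -0.38  1.86  0.73  0.47  0.19]
```

servo_tool([
  [0,0,0,0,0,-0.03],
  [0,0,0,0,0,-0.03],
  [0,0,0,0,0,-0.03],
  [0,0,0,0,0,-0.03],
  [0,0,0,0,0,-0.03],
  [0,0,0,0,0,-0.03],
  [0,0,0,0,0,-0.03],
  [0,0,0,0,0,-0.03],
])

```text
t: 17.63
tcp_pos: [0.4898, 0.1684, 0.0612]
tcp_rot: [[0.506, -0.0, -0.862], [0.862, 0.001, 0.506], [0.001, -1.0, 0.001]]
force: [-5.5, 5.1, 2.0]
width: 0.0158
```

servo_tool([
  [0,0,0,0,0,-0.02],
  [0,0,0,0,0,-0.02],
  [0,0,0,0,0,-0.02],
  [0,0,0,0,0,0],
  [0,0,0,0,0,0],
  [0,0,0,0,0,0],
  [0,0,0,0,0,0],
  [0,0,0,0,0,0],
])

```text
t: 18.3
tcp_pos: [0.4898, 0.1684, 0.0612]
tcp_rot: [[0.556, -0.0, -0.831], [0.831, 0.001, 0.556], [0.001, -1.0, 0.001]]
force: [-4.4, 4.8, 1.0]
width: 0.0154
```

```bash
python3 - <<'E'
from h import *
p,R=st()
E
```

```text
t 18.3 p [0.4898 0.1684 0.0612] yaw 56.23 down [-0.     0.001 -1.   ] F [-4.44  4.81  0.97] T [1.214 1.199 0.184] w 0.0154 j [-0.23  0.95 -0.31  1.86  0.62  0.43 -0.01]
```

servo_tool([
  [0,0,0,0,0,-0.01],
  [0,0,0,0,0,-0.01],
  [0,0,0,0,0,0],
  [0,0,0,0,0,0],
  [0,0,0,0,0,0],
  [0,0,0,0,0,0],
  [0,0,0,0,0,0],
  [0,0,0,0,0,0],
])

```text
t: 18.97
tcp_pos: [0.4897, 0.1684, 0.0612]
tcp_rot: [[0.572, -0.0, -0.82], [0.82, 0.001, 0.572], [0.001, -1.0, 0.001]]
force: [-5.0, 5.1, 1.3]
width: 0.0154
```

```bash
python3 - <<'E'
from h import *
p,R=st()
E
```

```text
t 18.97 p [0.4897 0.1684 0.0612] yaw 55.09 down [-0.     0.001 -1.   ] F [-5.02  5.08  1.26] T [1.183 1.177 0.231] w 0.0154 j [-0.23  0.95 -0.3   1.86  0.62  0.43 -0.02]
```

servo_tool([
  [0,0,0,0,0,-0.01],
  [0,0,0,0,0,-0.01],
  [0,0,0,0,0,0],
  [0,0,0,0,0,0],
  [0,0,0,0,0,0],
  [0,0,0,0,0,0],
  [0,0,0,0,0,0],
  [0,0,0,0,0,0],
])

```text
t: 19.63
tcp_pos: [0.4898, 0.1684, 0.0612]
tcp_rot: [[0.589, -0.0, -0.808], [0.808, 0.001, 0.589], [0.001, -1.0, 0.001]]
force: [-3.9, 5.2, 1.6]
width: 0.0151
```

```bash
python3 - <<'E'
from h import *
p,R=st()
E
```

```text
t 19.63 p [0.4898 0.1684 0.0612] yaw 53.94 down [-0.     0.001 -1.   ] F [-3.87  5.25  1.6 ] T [1.214 1.131 0.189] w 0.0151 j [-0.23  0.95 -0.3   1.86  0.61  0.43 -0.03]
```

servo_tool([
  [0,0,0,0,0,-0.01],
  [0,0,0,0,0,-0.01],
  [0,0,0,0,0,0],
  [0,0,0,0,0,0],
  [0,0,0,0,0,0],
  [0,0,0,0,0,0],
  [0,0,0,0,0,0],
  [0,0,0,0,0,0],
])

```text
t: 20.3
tcp_pos: [0.4898, 0.1685, 0.0612]
tcp_rot: [[0.604, -0.0, -0.797], [0.797, 0.001, 0.604], [0.001, -1.0, 0.001]]
force: [-5.6, 5.8, 1.2]
width: 0.0153
```

```bash
python3 - <<'E'
from h import *
p,R=st()
E
```

```text
t 20.3 p [0.4898 0.1685 0.0612] yaw 52.81 down [-0.     0.001 -1.   ] F [-5.62  5.79  1.19] T [1.23 1.24 0.41] w 0.0153 j [-0.24  0.95 -0.29  1.86  0.6   0.43 -0.05]
```

servo_tool([
  [0,0,0,0,0,-0.01],
  [0,0,0,0,0,-0.01],
  [0,0,0,0,0,0],
  [0,0,0,0,0,0],
  [0,0,0,0,0,0],
  [0,0,0,0,0,0],
  [0,0,0,0,0,0],
  [0,0,0,0,0,0],
])

```text
t: 20.97
tcp_pos: [0.4897, 0.1686, 0.0612]
tcp_rot: [[0.62, -0.0, -0.785], [0.785, 0.001, 0.62], [0.001, -1.0, 0.001]]
force: [-4.6, 5.2, 1.6]
width: 0.0158
```

```bash
python3 - <<'E'
from h import *
p,R=st()
E
```

```text
t 20.97 p [0.4897 0.1686 0.0612] yaw 51.7 down [-0.     0.001 -1.   ] F [-4.59  5.22  1.55] T [1.283 1.252 0.747] w 0.0158 j [-0.24  0.95 -0.29  1.86  0.59  0.42 -0.06]
```

The torque rises from 0.2 to 0.75 N m at the stop. I'll ease the twist slightly, release, and lift.

servo_tool([
  [-0.05,0.05,0,0,0,0.01],
  [0,0,0,0,0,0],
  [0,0,0,0,0,0],
  [0,0,0,0,0,0],
  [0,0,0,0,0,0],
  [0,0,0,0,0,0],
  [0,0,0,0,0,0],
  [0,0,0,0,0,0],
])

```text
t: 21.63
tcp_pos: [0.4896, 0.1687, 0.0612]
tcp_rot: [[0.613, 0.0, -0.79], [0.79, 0.001, 0.613], [0.001, -1.0, 0.0]]
force: [-3.4, 4.7, 0.7]
width: 0.0154
```

servo_tool([
  [0,0,0,0,0,0],
  [0,0,0,0,0,0],
  [0,0,0,0,0,0],
  [0,0,0,0,0,0],
  [0,0,0,0,0,0],
  [0,0,0,0,0,0],
  [0,0,0,0,0,0],
  [0,0,0,0,0,0],
], gripper=130)

```text
t: 22.3
tcp_pos: [0.4896, 0.168, 0.0612]
tcp_rot: [[0.613, -0.0, -0.79], [0.79, -0.0, 0.613], [-0.0, -1.0, -0.0]]
force: [0.1, 0.0, 0.6]
width: 0.042
```

servo_tool([
  [0,0,0.5,0,0,0],
  [0,0,1,0,0,0],
  [0,0,1.5,0,0,0],
  [0,0,2,0,0,0],
  [0,0,2,0,0,0],
  [0,0,2,0,0,0],
  [0,0,2,0,0,0],
  [0,0,2,0,0,0],
])

```text
t: 22.97
tcp_pos: [0.4894, 0.168, 0.1932]
tcp_rot: [[0.613, 0.0, -0.79], [0.79, 0.0, 0.613], [0.0, -1.0, -0.0]]
force: [0.4, 0.3, -0.4]
width: 0.0424
```

servo_tool([
  [-0.5,-2.5,0,0,0,0],
  [-0.5,-2.5,0,0,0,0],
  [-0.5,-2.5,0,0,0,0],
  [-0.5,-2.5,0,0,0,0],
  [-0.5,-2.5,0,0,0,0],
  [-0.5,-2.5,0,0,0,0],
  [-0.5,-2.5,0,0,0,0],
  [-0.5,-2.5,0,0,0,0],
])

```text
t: 23.63
tcp_pos: [0.4492, -0.0332, 0.1921]
tcp_rot: [[0.613, 0.001, -0.79], [0.79, -0.0, 0.613], [0.0, -1.0, -0.001]]
force: [0.6, -1.0, 0.0]
width: 0.0418
```

```bash
python3 - <<'E'
from h import *
st()
a,D=snap('top');b,_=snap('scene')
f=lambda im,u,v,r:cv2.resize(im[v-r:v+r,u-r:u+r],(390,390),interpolation=cv2.INTER_CUBIC)
m=np.hstack([f(a,174,215,32),f(b,200,245,32)])
cv2.imwrite('pics/end.png',np.clip(m*1.4,0,255).astype(np.uint8)[...,::-1])
c=robot.camera_info('top');K=np.array(c['camera_matrix']);R=np.array(c['R']);t=np.array(c['t'])
vv,uu=np.mgrid[:384,:512];X=(np.stack([uu,vv,np.ones_like(uu)],-1)@np.linalg.inv(K).T*D[...,None]-t)@R
for z0,z1,rr in((.065,.09,.03),(.02,.04,.025)):
    m=(X[...,2]>z0)&(X[...,2]<z1)&(np.hypot(X[...,0]-.49,X[...,1]-.1675)<rr)
    Q=X[m];print(len(Q),Q.mean(0).round(4),Q[:,2].std(),cv2.minAreaRect(Q[:,:2].astype(np.float32)*1000) if len(Q)>5 else '')
    A=np.c_[Q[:,:2]-Q[:,:2].mean(0),np.ones(len(Q))];print('plane',np.linalg.lstsq(A,Q[:,2],rcond=None)[0])
E
```

```text
t 23.63 p [ 0.4492 -0.0332  0.1921] yaw 52.21 down [ 0.001 -0.    -1.   ] F [ 0.63 -1.04  0.01] T [-0.061 -0.035  0.02 ] w 0.0418 j [ 0.28  0.66 -0.48  1.99  0.53  0.61  0.36]
154 [0.4896 0.1661 0.0753] 0.0030384853741764833 ((490.1840515136719, 167.04751586914062), (15.97669506072998, 45.08629608154297), 54.27676010131836)
plane [0.16937987 0.24310898 0.07526909]
141 [0.4843 0.1592 0.0293] 0.002952764049856187 ((490.9810791015625, 165.97152709960938), (49.235286712646484, 45.24756622314453), 25.30747413635254)
plane [ 0.03767894 -0.02326674  0.02932297]
```

View pics/end.png

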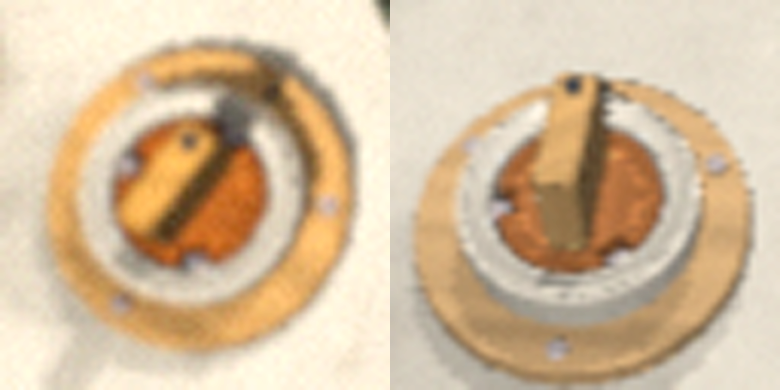

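The picture shows the bar pointing at the index line (275,88), with two lugs seated in their notches at (130,160) and (195,258). One last number check on the index angle, using fits to the existing images.

```bash
python3 - <<'E'
from h import *
k=390/64
T=lambda u,v:(142+u/k-.5,183+v/k-.5); S=lambda u,v:(168+(u-390)/k-.5,213+v/k-.5)
ang=lambda a,b:np.degrees(np.arctan2(*(a-b)[1::-1]))
i=world('top',*T(275,88),.012);bo=[world('top',*T(u,v),.012) for u,v in((147,82),(328,205),(121,301))]
# board centre by circle through three screws
P=np.array(bo)[:,:2];A=np.c_[2*P,np.ones(3)];c=np.linalg.solve(A,(P**2).sum(1))[:2]
print('centre',c,'idx',ang(i[:2],c),ang(i[:2],np.array([.490,.1672])),np.hypot(*(i[:2]-c)))
poly=[(180,118),(216,140),(160,238),(122,212)]
w=[world('top',*T(*p),.076)[:2] for p in poly];print('bar',ang(w[0],w[3]),ang(w[1],w[2]),np.mean(w,0))
d=world('top',*T(189,142),.076)[:2];print('dot',d,ang(d,c),ang(d,np.mean(w,0)))
lg=[world('top',*T(*p),.024)[:2] for p in((130,160),(195,258))];print('lugs-100,-220',ang(lg[0],c)-100,ang(lg[1],c)-220+360)
E
```

```text
centre [0.49058362 0.16784944] idx -33.90495600647401 -32.9686426720939 0.052778233691539854
bar -30.16133365463591 -28.37620674817357 [0.48964374 0.16642043]
dot [0.50277922 0.1595377 ] -34.2758262079155 -27.653659710552926
lugs-100,-220 -36.572323199927965 -37.35970050026816
```

```bash
python3 - <<'E'
from h import *
for n in('top','scene'):
    fs=[robot.camera(n) for _ in range(6)]
    D=np.median([f[1] for f in fs],0);im=np.mean([f[0] for f in fs],0)
    c=robot.camera_info(n);K=np.array(c['camera_matrix']);R=np.array(c['R']);t=np.array(c['t'])
    vv,uu=np.mgrid[:384,:512];X=(np.stack([uu,vv,np.ones_like(uu)],-1)@np.linalg.inv(K).T*D[...,None]-t)@R
    r=np.hypot(X[...,0]-.49,X[...,1]-.1675)
    for z0,z1,r0,r1 in((.0735,.079,0,.03),(.025,.0305,0,.027),(.0305,.036,.034,.043)):
        Q=X[(X[...,2]>z0)&(X[...,2]<z1)&(r<r1)&(r>r0)];q=Q[:,:2]-Q[:,:2].mean(0)
        w,V=np.linalg.eigh(np.cov(q.T));print(n,len(Q),Q.mean(0).round(4),'pl',np.linalg.lstsq(np.c_[q,np.ones(len(q))],Q[:,2],rcond=None)[0][:2].round(3),'PCA',np.degrees(np.arctan(V[1,1]/V[0,1])).round(1),'rect',cv2.minAreaRect(Q[:,:2].astype(np.float32)*1000)[1:])
    u,v=(174,215) if n=='top' else(200,245)
    np.save(n+'m.npy',im)
    cr=cv2.resize(im[v-32:v+32,u-32:u+32],(390,390),interpolation=cv2.INTER_CUBIC)
    out=cr if n=='top' else np.hstack([out,cr])
cv2.imwrite('pics/end2.png',np.clip(out*1.5,0,255).astype(np.uint8)[...,::-1])
E
```

```text
top 134 [0.49   0.1669 0.0762] pl [0.035 0.046] PCA -35.9 rect ((15.177721977233887, 45.185028076171875), 54.896385192871094)
top 158 [0.4851 0.1599 0.0285] pl [-0.006 -0.005] PCA 62.4 rect ((49.178585052490234, 53.376461029052734), 0.42955833673477173)
top 260 [0.4904 0.1683 0.0321] pl [-0.001 -0.006] PCA -42.6 rect ((82.56241607666016, 80.13985443115234), 1.680539846420288)
scene 136 [0.4876 0.1683 0.0756] pl [0.028 0.02 ] PCA -35.9 rect ((15.685688018798828, 44.6364860534668), 54.623348236083984)
scene 207 [0.4851 0.1659 0.0279] pl [0.002 0.001] PCA 76.3 rect ((53.129066467285156, 47.5084114074707), 72.78770446777344)
scene 206 [0.484  0.1711 0.0318] pl [ 0.001 -0.003] PCA 63.2 rect ((81.35466003417969, 78.41996002197266), 68.43994903564453)
```

View pics/end2.png

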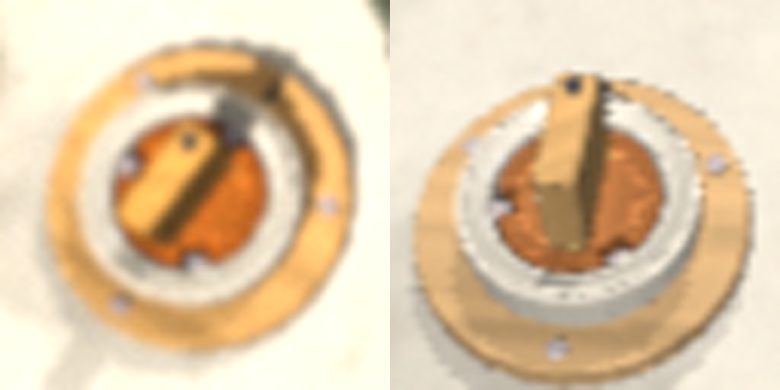

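Both cameras put the bar at -35.9 deg. The disc top is flat at about 28 mm, as it should be when home. The index line reads about -33 to -35 deg, which agrees within reading error, and the stop was felt. Handing in.

```bash
python3 -c "
from rig import robot
print(robot.job_done())"
```

```text
the job is handed in; nothing more can be done
None
```

The wooden die is in the holder, fully home, turned clockwise to the stop and released. I handed the job in at about 24 s.

**How it went**
- **Finding the fit:** I lowered the die into the mouth and turned it counterclockwise, pressing with about 3 N. The push vanished when the notches met the lugs.
- **Pushing home:** the floor was felt at an underside height of about 14 mm, with about 7 N.
- **Turning to the stop:** I turned it clockwise about 70 deg. The torque rose from about 0.2 to 0.75 N m at the stop, then I let go and moved the arm clear.

**Last checks**
- The disc is level (slope under 1%), with its top at 28 to 28.5 mm; 28 mm is expected when home.
- Depth from both cameras puts the die's x axis at -35.9 deg.
- **Disagreement:** my readings of the index line were -33 to -35 deg. The first bar readings, taken by eye from picture corners, gave about -28 to -30 deg. I trusted the depth fit and the felt stop over those, so the cameras alone do not prove the 2 deg tolerance.
- There was a steady side force of about 7 N while turning, because the grip was slightly off the holder's axis. It stayed far below the limits.
- The arm was never commanded near the tape or the tile. I did not measure their positions again at the end.

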